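# Shift the red-knobbed gear lever through its gate

### The job

Two rebuilt gear shifters stand on the service cart. Take the red knob and guide its lever through the zigzag gate, out of the slot farther from the robot and all the way to the end of the last slot, the near one with the green mark beside it, then let go. Leave the lever with the black knob alone.

Things in the scene. Friction and masses are not known exactly. Their poses are not given: they have to be found in the camera images.
- red_shifter: fixed black gear shifter, housing 117 x 69 mm, aluminium gate plate on top (z 130 mm). Origin: centre of its foot on the table; x along the gate, away from the robot (turned up to 0.4 rad), y left. Knob centre at the zigzag's corners, in this frame, mm: start x 51 to 64, y 27, z 188; [27,27,196]; [27,-27,196]; [-27,-27,196]; [-27,27,196]; end [-64,26,186]. Runs are straight within 3 mm
- red_knob (a point): centre of the red ball knob (36 mm diameter) on that shifter's lever, which leans in any direction about a pivot 180 mm below the knob; its axes lean too. The 10 mm stem runs in a 17 mm wide slot: the knob may stray 6 mm sideways before the stem rubs. 1 to 2 N moves it, and it stays where left. 55 mm free between knob centre and gate plate
- red_end (a point): point on the red shifter where the knob's centre stands when the lever is at the end of the last slot (near left). The green mark, 16 x 20 mm, lies on the plate just right of this slot
- black_knob (a point): centre of the black ball knob of the second shifter, which is alike but for its knob's colour, at least 140 mm from the red knob: leave it alone
Not all that is in view belongs to the job. What is shaped like the red_shifter but orange or pink is not meant.

How it is judged:
At the end, for the whole second after the job is handed in: the red-knobbed lever stands in the last slot (near left), its knob's centre at least 50 mm to the near side of the shifter's origin along the shifter's x (within 14 mm of the slot's end) and at least 8 mm to the left of it, and stays there released (x of red_knob in the frame of red_shifter below -0.05 m and y of red_knob in the frame of red_shifter above 0.008 m); the robot touches nothing.
It fails at once if the knob of the black-knobbed lever moves more than 10 mm (distance of black_knob from where it was at the start of the episode above 0.01 m).
It also fails if it takes over 32 s, if anything falls off the work surface, if the arm or the gripper's body presses on something with over 40 N, if the wrist force passes 120 N, or if a joint passes its speed limit or range.

### The arm

A 6-joint arm with a two-finger parallel gripper is mounted at the origin on the work surface. World frame = base frame: x ahead of the robot, y to its left, z up, the work surface at z = 0. Lengths are in m, angles in rad, forces in N, time in s.
With the tool pointing down it reaches from about 0.15 to 0.775 m from the base axis. Payload 6.1 kg.
Tool frame: the origin (TCP) lies on the front face of the gripper's body, between the roots of the fingers; the fingertips stand 73 mm ahead of it and the grasp point (between the pads) lies 54 mm ahead of it; z points along the fingers, y is the line along which they close (so a half turn about z gives the same grasp; the last joint's range is limited). The gripper opens to 85 mm and grips with 20 to 120 N. Pads are 22 mm wide; open, the fingers measure 114 mm over their backs; the gripper's body (76 mm by 85 mm) begins 54 mm behind the grasp point. The pads swing forward as they close: fully open they stand 13 mm farther back than shut.
Start: joints at [1.263, 0.126, -0.04, 1.405, 0, 1.571], TCP at [0.159, 0.5, 0.304] pointing down, gripper open.
Joint ranges: [-2.72, 2.72], [-0.95, 1.95], [-1.27, 1.35], [-1.78, 2.02], [-1.46, 1.47], [-3.14, 3.14]. Speed limits (rad/s): [2.39, 2.39, 3.01, 3.14, 3.14, 3.14].

### API

Orientations are given as a rotation vector (axis times angle).
In Python, from cell import env gives the robot as it stands.
- The arm moves only by the tool play_rows, never from a script. Its argument "motion" is a list of rows, each an object of numbers: "jaw": the finger opening in mm, from 0 to 85.4; "tx", "ty", "tz": the shift along the world's x, y, z in mm; "yaw": the turn about the world's z in degrees. A call has 1 to 10 rows; each row is the pose to reach, as a shift and turn from the pose commanded when the call began; what a row does not reach only later rows make up. A row lasts 1/8 s, in which the tool goes at most 62.5 mm and 10.7 degrees, less where a joint would pass 70% of its speed; a pose out of reach is approached as far as the arm can. A call with a gripper value outside its range is refused whole. The fingers move at their own pace and stop on an object; "newtons" is the grip in N (left out, the last holds). Time passes only in rows, so rows that repeat a pose let the fingers close. It gives the time, the measured TCP pose, the force, the opening and the grip force at its end, in the units of the state.
- env.observe(): the state, without advancing time (a new reading comes with each control period).
- env.get_image(name): name is "scene" or "top" or "wrist"; returns a dict with "img" (400x640x3 uint8, red, green, blue), "z_map" (400x640 float32, m along the optical axis (not along the pixel's ray), 0 where there is no reading), "mtx" (3x3 intrinsics, pixels), "D" ([k1, k2, p1, p2, k3] as OpenCV has them; the pictures are not rectified), "cam_to_world" (4x4, takes a point from camera to world coordinates); the wrist camera has in their place "hand_eye" (4x4, takes a point from camera to tool coordinates, whose origin is the TCP and whose axes are the flange's). Camera axes: x right, y down, z forward; pixel columns grow to the right and rows downward; lengths in m; the calibration is good to about 2 mm. A picture is of the moment at which its call begins: read the wrist's pose just before it.
- env.hand_in(): hands the job in; it is judged then, once.
The state is a dict: "t": time; "q": joint angles; "qvel": joint speeds; "joint_torque": joint torques, N m; "tool_pos": TCP position; "tool_rot": TCP orientation; "contact_force": force on the tool from outside, world axes, zero at the start; "wrist_torque": the same for the moment, N m; "gripper_width": finger opening in m; "grasp_force": force on a finger pad.
Only numpy, scipy, OpenCV 4.12 (cv2) and the standard library are available. Lean on these libraries where they do the work, as an engineer would, in place of code of your own. Each camera call takes 0.05 s, during which the arm holds its last target. There are 200 camera calls.

## Working session

There is one attempt and no reset: what is moved stays moved. The work goes in short steps, Python scripts to look and compute and a tool call to move; the robot and the scene stay as the last step left them, time stands still between calls to the robot, and variables do not carry over. Pictures are saved under pics/ and viewed, at most 10 in all, crops included, and the job is handed in when it is done.

Besides the shell and the picture viewer there is one more tool, called after "Emit:" as a command line: name --argument value ..., lists and objects as JSON in quotes. play_rows: Moves the arm, as the interface text tells. Its arguments: {"type":"object","properties":{"motion":{"type":"array"},"newtons":{"type":"number"}},"required":["motion"]}

```bash
mkdir -p pics
cat > h.py <<'E'
import numpy as np,cv2,pickle
from cell import env
def grab(n):
    s=env.observe(); d=env.get_image(n); d=dict(d); d['s']=s
    if 'hand_eye' in d:
        T=np.eye(4);T[:3,:3]=cv2.Rodrigues(np.array(s['tool_rot'],float))[0];T[:3,3]=s['tool_pos'];d['cam_to_world']=T@d['hand_eye']
    pickle.dump(d,open(f'{n}.pkl','wb')); return d
def ray(d,uv):
    p=cv2.undistortPoints(np.array(uv,float).reshape(-1,1,2),d['mtx'],np.array(d['D'],float))[:,0]
    T=np.array(d['cam_to_world']);return T[:3,3],np.c_[p,np.ones(len(p))]@T[:3,:3].T
def onz(d,uv,z):
    o,r=ray(d,uv);return o+r*((z-o[2])/r[:,2])[:,None]
def atdepth(d,uv):
    o,r=ray(d,uv);return o+r*np.array([d['z_map'][int(v),int(u)] for u,v in uv])[:,None]
def project(d,P):
    T=np.linalg.inv(d['cam_to_world']);return cv2.projectPoints(np.array(P,float).reshape(-1,3),cv2.Rodrigues(T[:3,:3])[0],T[:3,3],d['mtx'],np.array(d['D'],float))[0][:,0]
E
python3 - <<'E'
from h import *
print(env.observe())
for n in ['top','scene']:
    d=grab(n);cv2.imwrite(f'pics/{n}.png',d['img'][:,:,::-1])
    hsv=cv2.cvtColor(d['img'],cv2.COLOR_RGB2HSV)
    for nm,m in [('red',cv2.inRange(hsv,(0,130,60),(25,255,255))|cv2.inRange(hsv,(150,100,60),(180,255,255))),('green',cv2.inRange(hsv,(40,80,40),(90,255,255)))]:
        k,l,st,c=cv2.connectedComponentsWithStats(m)
        for i in range(1,k):
            if st[i,4]>25: print(n,nm,st[i],c[i].round(1),np.median(hsv[l==i],0),atdepth(d,[c[i]]).round(3))
E
```

```text
{'t': 0.0, 'q': array([ 1.26302141e+00,  1.26369697e-01, -4.06213419e-02,  1.40538593e+00,
       -1.32836063e-05,  1.57082393e+00]), 'qvel': array([-3.16237613e-04, -1.53893687e-03, -1.51491901e-03, -5.87776277e-04,
       -3.66631165e-05, -4.16212247e-04]), 'joint_torque': array([-3.51110393e-03, -4.35918474e+01,  3.52919984e+01,  1.72653375e-02,
       -1.34786310e-04,  8.80456721e-07]), 'tool_pos': array([0.15895668, 0.50004923, 0.30312767]), 'tool_rot': array([-4.81553394e-01, -3.10423341e+00,  2.45654934e-03]), 'contact_force': array([ 0.9668091 , -1.05565905,  0.31147568]), 'wrist_torque': array([ 0.01791973, -0.00896014,  0.01947611]), 'grasp_force': 0.0, 'gripper_width': 0.08529092722664858}
top red [ 307   30   58   45 1402] [334.3  53.1] [ 19. 166. 226.] [[ 0.775 -0.062  0.023]]
top red [376 108  20  20 278] [385.5 117.3] [  1. 220. 178.] [[ 0.59  -0.15   0.208]]
top red [   0  167   57  113 3727] [ 33.1 223.4] [  1. 210. 112.] [[0.399 0.622 0.003]]
top red [581 217  59   8 236] [606.7 219.3] [ 23.  189.  106.5] [[ 0.407 -0.613  0.119]]
top red [ 400  225   49   83 1655] [
[... 1386 characters left out ...]
2 185  16   6  49] [169.5 187.4] [ 18. 183. 192.] [[ 0.795 -0.105  0.023]]
scene red [ 148  184   50   49 1145] [174. 211.] [ 19. 182. 213.] [[ 0.776 -0.046  0.02 ]]
scene red [353 197  27  25 356] [368.1 208.4] [  1. 187. 152.] [[0.354 0.021 0.214]]
scene red [ 319  219   83   50 1847] [355.7 247.4] [173. 109. 145.] [[0.365 0.051 0.072]]
scene green [391  98   8   8  46] [394.3 101.5] [ 66. 171. 142.] [[ 0.273 -0.278  0.128]]
scene green [289 127   7   7  46] [292.2 129.9] [ 66. 174. 144.] [[ 0.503 -0.198  0.129]]
scene green [379 207   8  10  58] [382.6 211.6] [ 66. 166. 143.] [[ 0.314 -0.006  0.131]]
scene green [275 295  10  12  86] [279.8 300.6] [ 66.  164.5 151. ] [[0.513 0.174 0.131]]
```

View pics/top.png

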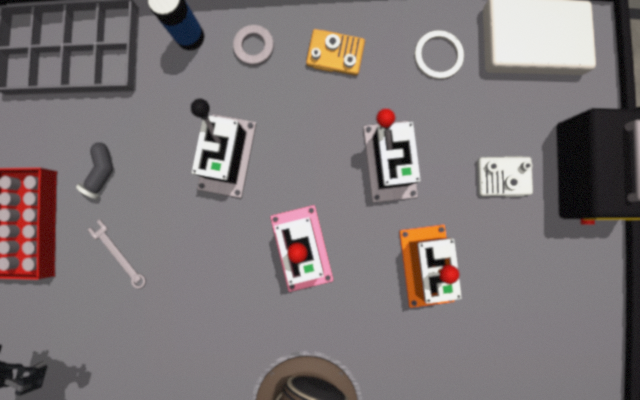

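View pics/scene.png

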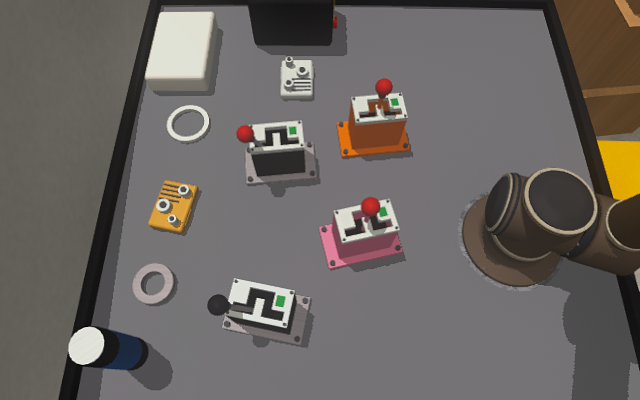

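The top view shows three red knobs and one black:
- (385,117): black housing, grey foot
- (297,252): pink shifter
- (448,273): orange shifter
- (200,107): black knob, the one to leave alone

The one meant is (385,117), scene (245,133), because it is the only red knob on a black shifter. I'll confirm it in a crop and measure its frame.

```bash
cat > m.py <<'E'
from h import *
t=pickle.load(open('top.pkl','rb'));s=pickle.load(open('scene.pkl','rb'))
def tri(a,b):
    o1,r1=ray(t,[a]);o2,r2=ray(s,[b]);r1,r2=r1[0],r2[0]
    x=np.linalg.lstsq(np.c_[r1,-r2],o2-o1,rcond=None)[0];p,q=o1+x[0]*r1,o2+x[1]*r2
    return (p+q)/2,np.linalg.norm(p-q)
print('knob',tri((385.5,117.3),(244.6,133.5)))
print('black',tri((200,107),(218,304.5)))
print('green',onz(t,[(406,171)],.13),onz(s,[(292.2,129.9)],.13))
for d,c in [(t,(406,171)),(s,(292.2,129.9))]:
    g=cv2.cvtColor(d['img'],cv2.COLOR_RGB2HSV); x,y=map(int,c)
    m=((g[...,2]>190)&(g[...,1]<40)|(cv2.inRange(g,(40,80,40),(90,255,255))>0)).astype(np.uint8)
    k,l,st,ce=cv2.connectedComponentsWithStats(m)
    i=l[y,x]; pts=np.argwhere(l==i)[:,::-1]; print(st[i])
    P=onz(d,pts,.13)[:,:2]
    r=cv2.minAreaRect(P.astype(np.float32)*1000);print('rect',r, cv2.boxPoints(r).round(1).tolist())
def crop(d,x,y,w,h,k):return cv2.resize(d['img'][y:y+h,x:x+w,::-1],None,fx=k,fy=k,interpolation=cv2.INTER_CUBIC)
cv2.imwrite('pics/crop.png',np.hstack([crop(t,345,95,100,120,4),crop(s,225,95,100,120,4)]))
E
python3 m.py
```

```text
knob (array([ 0.59559457, -0.15296844,  0.18387451]), np.float64(0.00041896246888679597))
black (array([0.61551166, 0.19160413, 0.18247536]), np.float64(0.0010594452034673367))
green [[ 0.50174441 -0.19895617  0.13      ]] [[ 0.50268878 -0.19756519  0.13      ]]
[ 380  122   40   62 1230]
rect ((538.470458984375, -184.96119689941406), (118.79585266113281, 69.69156646728516), 6.240272521972656) [[475.6000061035156, -156.8000030517578], [483.20001220703125, -226.10000610351562], [601.2999877929688, -213.10000610351562], [593.7000122070312, -143.89999389648438]]
[253 121  51  29 658]
rect ((533.5443115234375, -183.55551147460938), (106.42790222167969, 67.82274627685547), 7.249399662017822) [[476.5, -156.60000610351562], [485.0, -223.89999389648438], [590.5999755859375, -210.5], [582.0999755859375, -143.1999969482422]]
```

View pics/crop.png

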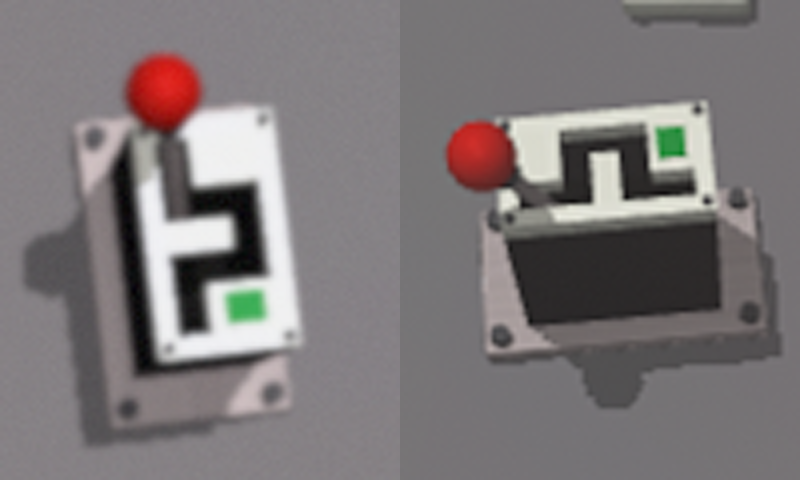

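The crop confirms it: red ball on the black housing with a grey foot, green mark near right, lever in the far-left slot. Next I move above the knob.

Emit:
play_rows --motion '[{"tx": 10,"ty": -15,"tz": 40,"yaw": -5,"jaw": 85},{"tx": 437,"ty": -653,"tz": 40,"yaw": -11,"jaw": 85},{"tx": 437,"ty": -653,"tz": 40,"yaw": -11,"jaw": 85},{"tx": 437,"ty": -653,"tz": 40,"yaw": -11,"jaw": 85},{"tx": 437,"ty": -653,"tz": 40,"yaw": -11,"jaw": 85},{"tx": 437,"ty": -653,"tz": 40,"yaw": -11,"jaw": 85},{"tx": 437,"ty": -653,"tz": 40,"yaw": -11,"jaw": 85},{"tx": 437,"ty": -653,"tz": 40,"yaw": -11,"jaw": 85},{"tx": 437,"ty": -653,"tz": 40,"yaw": -11,"jaw": 85},{"tx": 437,"ty": -653,"tz": 40,"yaw": -11,"jaw": 85}]'

```text
t: 1.35
tool_pos: [0.4826, 0.0158, 0.3437]
tool_rot: [-0.778, -3.044, -0.0]
contact_force: [-0.7, 0.7, 0.7]
gripper_width: 0.0851
grasp_force: 0.0
```

Emit:
play_rows --motion '[{"tx": 113,"ty": -169,"yaw": 35},{"tx": 113,"ty": -169,"yaw": 35},{"tx": 113,"ty": -169,"yaw": 35},{"tx": 113,"ty": -169,"yaw": 35},{"tx": 113,"ty": -169,"yaw": 35},{"tx": 113,"ty": -169,"yaw": 35}]'

```text
invalid input
```

Run:
```python
from h import *
d=grab('wrist');o=d['s'];print(o['t'],o['tool_pos'],o['tool_rot'],o['contact_force'],o['q'])
cv2.imwrite('pics/w1.png',d['img'][:,:,::-1])
g=cv2.cvtColor(d['img'],cv2.COLOR_RGB2HSV)
m=cv2.inRange(g,(0,150,60),(6,255,255))|cv2.inRange(g,(175,150,60),(180,255,255))
k,l,st,c=cv2.connectedComponentsWithStats(m)
for i in range(1,k):
    if st[i,4]>300: print(st[i],c[i],onz(d,[c[i]],.185))
m=cv2.inRange(g,(40,80,40),(90,255,255));k,l,st,c=cv2.connectedComponentsWithStats(m)
for i in range(1,k):
    if st[i,4]>300: print(st[i],c[i],onz(d,[c[i]],.13))
```

```text
1.35 [0.4825774  0.01579513 0.3437118 ] [-7.77516439e-01 -3.04372003e+00 -3.52614287e-04] [-0.65942869  0.74530549  0.71517228] [ 3.26023310e-02  4.95050855e-02 -3.66494348e-02  1.48470770e+00
  2.52910573e-04  5.32804107e-01]
[ 184   11   58   60 2671] [212.59116436  40.44777237] [[0.34254523 0.00773902 0.185     ]]
[469 124  22  22 335] [479.37910448 134.26567164] [[0.5122403  0.17339989 0.13      ]]
```

View pics/w1.png

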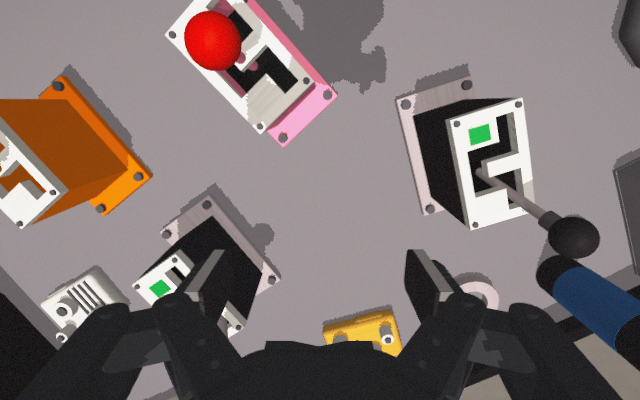

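The wrist picture was taken before the move, because the move was refused (every row probably needs all its keys). It shows the pink shifter's knob at (212,40), the black-knobbed shifter at (575,237), and the red shifter half hidden behind the left finger near (200,285). I'm sending the move again with all keys.

Emit:
play_rows --motion '[{"tx": 113,"ty": -169,"tz": 0,"yaw": 35,"jaw": 85},{"tx": 113,"ty": -169,"tz": 0,"yaw": 35,"jaw": 85},{"tx": 113,"ty": -169,"tz": 0,"yaw": 35,"jaw": 85},{"tx": 113,"ty": -169,"tz": 0,"yaw": 35,"jaw": 85},{"tx": 113,"ty": -169,"tz": 0,"yaw": 35,"jaw": 85},{"tx": 113,"ty": -169,"tz": 0,"yaw": 35,"jaw": 85}]'

```text
t: 2.15
tool_pos: [0.5945, -0.1505, 0.3437]
tool_rot: [0.174, -3.136, -0.001]
contact_force: [-0.4, -0.6, -0.1]
gripper_width: 0.0849
grasp_force: 0.0
```

Run:
```python
from h import *
d=grab('wrist');o=d['s'];print(o['t'],o['tool_pos'],o['q'])
g=cv2.cvtColor(d['img'],cv2.COLOR_RGB2HSV)
for a,z in [(cv2.inRange(g,(0,150,60),(6,255,255)),.185),(cv2.inRange(g,(40,80,40),(90,255,255)),.13)]:
    k,l,st,c=cv2.connectedComponentsWithStats(a)
    for i in range(1,k):
        if st[i,4]>150: print(st[i],c[i],onz(d,[c[i]],z))
print(env.observe()['tool_pos'])
```

```text
2.15 [ 0.59448751 -0.1504861   0.34372949] [-2.48019496e-01  3.05533082e-01  2.72001102e-01  1.53808819e+00
  2.52106546e-04 -3.58563631e-01]
[ 296  181   45   45 1517] [317.92287409 203.22214898] [[ 0.59547601 -0.15085375  0.185     ]]
[267  71  22  19 416] [277.5  80. ] [[ 0.50240787 -0.19775503  0.13      ]]
[ 0.59441974 -0.15015675  0.34409584]
```

Emit:
play_rows --motion '[{"tx": 1,"ty": -1.5,"tz": -50,"yaw": 0,"jaw": 85},{"tx": 1,"ty": -1.5,"tz": -90,"yaw": 0,"jaw": 85},{"tx": 1,"ty": -1.5,"tz": -109,"yaw": 0,"jaw": 85},{"tx": 1,"ty": -1.5,"tz": -109,"yaw": 0,"jaw": 70},{"tx": 1,"ty": -1.5,"tz": -109,"yaw": 0,"jaw": 45},{"tx": 1,"ty": -1.5,"tz": -109,"yaw": 0,"jaw": 30},{"tx": 1,"ty": -1.5,"tz": -109,"yaw": 0,"jaw": 30},{"tx": 1,"ty": -1.5,"tz": -109,"yaw": 0,"jaw": 30},{"tx": 1,"ty": -1.5,"tz": -109,"yaw": 0,"jaw": 30}]' --newtons 25

```text
t: 3.32
tool_pos: [0.5968, -0.1526, 0.2366]
tool_rot: [-0.174, 3.133, -0.0]
contact_force: [0.4, 2.4, 5.5]
gripper_width: 0.0347
grasp_force: 24.7
```

Emit:
play_rows --motion '[{"tx": -9,"ty": -1,"tz": 3,"yaw": 0,"jaw": 30},{"tx": -18,"ty": -1,"tz": 5,"yaw": 0,"jaw": 30},{"tx": -27,"ty": -2,"tz": 7,"yaw": 0,"jaw": 30},{"tx": -35,"ty": -2,"tz": 9,"yaw": 0,"jaw": 30},{"tx": -35,"ty": -2,"tz": 9,"yaw": 0,"jaw": 30},{"tx": -35,"ty": -2,"tz": 9,"yaw": 0,"jaw": 30}]'

```text
t: 4.08
tool_pos: [0.5608, -0.1549, 0.2446]
tool_rot: [-0.174, 3.136, -0.001]
contact_force: [-0.3, 0.5, 6.6]
gripper_width: 0.0346
grasp_force: 25.2
```

```bash
cat > k.py <<'E'
from h import *
o=env.observe();print(o['t'],o['tool_pos'].round(4),o['contact_force'].round(1),o['gripper_width'],o['grasp_force'])
c0=np.array([.5375,-.1845]);a=np.radians(6.5)
def fr(p):
    q=np.array(p[:2])-c0;return (np.array([[np.cos(a),np.sin(a)],[-np.sin(a),np.cos(a)]])@q*1000).round(1)
print('tool in gate',fr(o['tool_pos']))
for n in ['scene','top']:
    d=grab(n);g=cv2.cvtColor(d['img'],cv2.COLOR_RGB2HSV)
    k,l,st,c=cv2.connectedComponentsWithStats(cv2.inRange(g,(0,150,50),(6,255,255)))
    for i in range(1,k):
        p=onz(d,[c[i]],.193)[0]
        if st[i,4]>15 and np.linalg.norm(p[:2]-c0)<.11: print(n,st[i],c[i].round(1),p.round(4),fr(p))
E
python3 k.py
```

```text
4.075 [ 0.5608 -0.1549  0.2446] [-0.3  0.5  6.6] 0.03459682310105008 25.249182879924774
tool in gate [26.5 26.7]
scene [267 126   3   9  17] [268.1 130.2] [ 0.5469 -0.1555  0.193 ] [12.6 27.7]
```

Emit:
play_rows --motion '[{"tx": 1.5,"ty": -13,"tz": 2,"yaw": 0,"jaw": 30},{"tx": 3,"ty": -27,"tz": 3,"yaw": 0,"jaw": 30},{"tx": 5,"ty": -41,"tz": 2,"yaw": 0,"jaw": 30},{"tx": 6,"ty": -54,"tz": 1,"yaw": 0,"jaw": 30},{"tx": 6,"ty": -54,"tz": 1,"yaw": 0,"jaw": 30},{"tx": 6,"ty": -54,"tz": 1,"yaw": 0,"jaw": 30}]'

```text
t: 4.92
tool_pos: [0.5668, -0.2095, 0.2445]
tool_rot: [0.173, -3.136, 0.003]
contact_force: [0.5, -0.4, -0.7]
gripper_width: 0.0346
grasp_force: 25.6
```

Emit:
play_rows --motion '[{"tx": -13,"ty": -1,"tz": 2,"yaw": 0,"jaw": 30},{"tx": -26,"ty": -2,"tz": 3,"yaw": 0,"jaw": 30},{"tx": -40,"ty": -4,"tz": 2,"yaw": 0,"jaw": 30},{"tx": -53,"ty": -5,"tz": 0,"yaw": 0,"jaw": 30},{"tx": -53,"ty": -5,"tz": 0,"yaw": 0,"jaw": 30},{"tx": -53,"ty": -5,"tz": 0,"yaw": 0,"jaw": 30}]'

```text
t: 5.68
tool_pos: [0.5137, -0.2138, 0.2453]
tool_rot: [-0.174, 3.137, -0.001]
contact_force: [-0.7, -0.8, 0.9]
gripper_width: 0.0343
grasp_force: 25.9
```

Target c4 is (507.6, -160.7), so the shift is (-6, +53).

Emit:
play_rows --motion '[{"tx": -1.5,"ty": 13,"tz": 2,"yaw": 0,"jaw": 30},{"tx": -3,"ty": 26,"tz": 3,"yaw": 0,"jaw": 30},{"tx": -5,"ty": 40,"tz": 2,"yaw": 0,"jaw": 30},{"tx": -6,"ty": 53,"tz": 0,"yaw": 0,"jaw": 30},{"tx": -6,"ty": 53,"tz": 0,"yaw": 0,"jaw": 30},{"tx": -6,"ty": 53,"tz": 0,"yaw": 0,"jaw": 30}]'

```text
t: 6.42
tool_pos: [0.508, -0.1597, 0.2452]
tool_rot: [-0.176, 3.136, 0.003]
contact_force: [0.4, 0.3, 5.7]
gripper_width: 0.0344
grasp_force: 26.8
```

Emit:
play_rows --motion '[{"tx": -9,"ty": -1,"tz": -1,"yaw": 0,"jaw": 30},{"tx": -18,"ty": -3,"tz": -4,"yaw": 0,"jaw": 30},{"tx": -27,"ty": -4,"tz": -7,"yaw": 0,"jaw": 30},{"tx": -36,"ty": -6,"tz": -10,"yaw": 0,"jaw": 30},{"tx": -36,"ty": -6,"tz": -10,"yaw": 0,"jaw": 30},{"tx": -36,"ty": -6,"tz": -10,"yaw": 0,"jaw": 30}]'

```text
t: 7.18
tool_pos: [0.4714, -0.1664, 0.2347]
tool_rot: [0.174, -3.136, -0.002]
contact_force: [-3.3, 2.8, 4.4]
gripper_width: 0.0345
grasp_force: 27.2
```

```bash
python3 k.py
```

```text
7.175 [ 0.4714 -0.1664  0.2347] [-3.3  2.8  4.4] 0.0345424712434715 27.17680513858795
tool in gate [-63.7  25.4]
```

Emit:
play_rows --motion '[{"tx": -36,"ty": 0,"tz": 0,"yaw": 0,"jaw": 45}]' --newtons 500

```text
t: 7.4
tool_pos: [0.4373, -0.167, 0.2342]
tool_rot: [-0.176, 3.136, -0.001]
contact_force: [-1.0, -0.2, 0.8]
gripper_width: 0.0449
grasp_force: 0.0
```

That row was my mistake. I meant to open in place, but I sent tx -36 and a grip of 500 N, which is outside the 20–120 N range. The fingers opened while sliding off towards the robot, with low forces. I'll lift clear, set the grip back to a valid value and check the lever.

Emit:
play_rows --motion '[{"tx": 0,"ty": 0,"tz": 0,"yaw": 0,"jaw": 70},{"tx": 0,"ty": 0,"tz": 0,"yaw": 0,"jaw": 70},{"tx": 0,"ty": 0,"tz": 40,"yaw": 0,"jaw": 70},{"tx": 0,"ty": 0,"tz": 100,"yaw": 0,"jaw": 70},{"tx": 0,"ty": 100,"tz": 130,"yaw": 0,"jaw": 70},{"tx": 0,"ty": 150,"tz": 130,"yaw": 0,"jaw": 70},{"tx": 0,"ty": 200,"tz": 130,"yaw": 0,"jaw": 70},{"tx": 0,"ty": 250,"tz": 130,"yaw": 0,"jaw": 70},{"tx": 0,"ty": 250,"tz": 130,"yaw": 0,"jaw": 70},{"tx": 0,"ty": 250,"tz": 130,"yaw": 0,"jaw": 70}]' --newtons 25

```text
t: 8.65
tool_pos: [0.4365, 0.0839, 0.3647]
tool_rot: [0.177, -3.136, 0.001]
contact_force: [0.4, -0.2, -0.3]
gripper_width: 0.0699
grasp_force: 0.0
```

```bash
sed -i 's/\.193/.186/' k.py; python3 k.py
python3 - <<'E'
from h import *
d=pickle.load(open('top.pkl','rb'));cv2.imwrite('pics/t2.png',d['img'][:,:,::-1])
E
```

```text
8.65 [0.4365 0.0839 0.3647] [ 0.4 -0.2 -0.3] 0.0699340903692862 0.0
tool in gate [-70.  278.1]
top [384 175  21  18 253] [393.8 184.1] [ 0.4713 -0.1669  0.186 ] [-63.8  25. ]
```

View pics/t2.png

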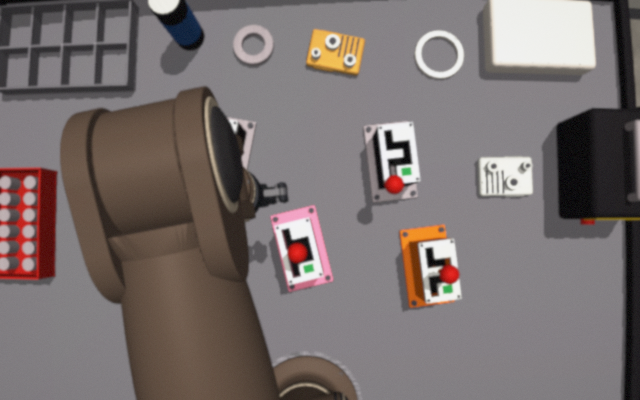

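The red knob now stands at (394,184), which is (-63.8, 25) mm in the gate frame, at the end of the last slot. The gripper is clear of everything and no force reads on it, so I'm handing in.

```bash
python3 -c "from cell import env;print(env.hand_in())"
```

```text
the job is handed in; nothing more can be done
None
```

The red lever stands released at the end of the near-left slot, knob at about (-64, 25) mm in the shifter's frame, and the job is handed in; no verdict came back. One release row was wrong: it slid the open fingers 36 mm towards the robot and asked for an out-of-range 500 N grip, but the lever stayed in place. The arm never went near the black lever, but I did not re-measure its knob.

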